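Dose the red-capped vials: click the dosing lever and hold it

TASK

Look at the two small four-cell trays and count the red-capped vials standing in the blue one. Take the black knob of the dosing station's click lever and swing it forward one click for each of those vials, feeling the clicks and never going past that number, then finish while still holding the lever at that click stop, because its spring pulls it back if you let go. Leave the vials and everything else on the bench where they are.

Things in the scene. Friction and masses are not known exactly. Their poses are not given: they have to be found in the camera images.
- doser: Dosing station, fixed, yaw within 0.4 rad. Origin: on the upright lever axis at bench height; x points from there to its blue column. White base 310 mm (x -150 to +160) by 170 mm, grey top at 54 mm, a dot under the lever for each click stop (white: rest; five blue). Column from x +77 mm, 220 mm high, then a head with a syringe (plunger top at 275 mm). Nothing above the lever's sweep.
- lever_turn (a joint): Turn q (rad) of the steel click lever about the station's z, counter-clockwise from above. 0 = rest, end stop 1.1. Knob axis in the station's frame: x = -120 mm * cos(q - 0.5), y = -120 mm * sin(q - 0.5); forward is from the robot's left to its right. One click per 0.2 rad (24 mm at the knob): click stop n is at q = 0.2 n. Let go, it springs back to 0.
- dose_lever: The steel click lever with its upright black round knob. Origin: on the lever axis, 73 mm above the bench; z up. The arm is 16 mm wide, its top 88 mm above the bench; the knob on its end, 120 mm from the axis, is 22 mm across and 50 mm tall, from 88 to 138 mm above the bench, with free room all round it above 90 mm.
- knob_mid (a point): Point on the knob's axis 118 mm above the bench, good to grip. Push felt here: a spring pulls back with 4 N at rest to 5 N at the end, plus a click wave of 2 to 3.5 N: highest a quarter click after each stop, the click goes over half-way, lowest a quarter click before the next stop (still pulling back), and the spring's own force at the stop. Clicks are felt but do not hold the lever.
- tray_blue: Blue open tray, four cells in a row along its x axis, 144 x 42 x 22 mm, fixed, on the robot's left or right. Origin: centre of its underside. Cell centres at x = -52.5, -17.5, 17.5, 52.5 mm, so its vials stand within 55 mm of the origin; all four cells are filled, one to four with red-capped vials.
- tray_grey: Grey tray of the same make on the other side, holding the other three vials; these do not count.
- vial_red0: Loose clear sample vial, 26 mm across and 52 mm tall, with a red screw cap, standing in a cell of one of the trays. Origin: centre of its underside, 3 mm above the bench.
- vial_red1: Loose clear sample vial, 26 mm across and 52 mm tall, with a red screw cap, standing in a cell of one of the trays. Origin: centre of its underside, 3 mm above the bench.
- vial_red2: Loose clear sample vial, 26 mm across and 52 mm tall, with a red screw cap, standing in a cell of one of the trays. Origin: centre of its underside, 3 mm above the bench.
- vial_red3: Loose clear sample vial, 26 mm across and 52 mm tall, with a red screw cap, standing in a cell of one of the trays. Origin: centre of its underside, 3 mm above the bench.
- vial_white0: Loose clear sample vial, 26 mm across and 52 mm tall, with a white screw cap, standing in a cell of one of the trays. Origin: centre of its underside, 3 mm above the bench.
- vial_white1: Loose clear sample vial, 26 mm across and 52 mm tall, with a white screw cap, standing in a cell of one of the trays. Origin: centre of its underside, 3 mm above the bench.
- vial_white2: Loose clear sample vial, 26 mm across and 52 mm tall, with a white screw cap, standing in a cell of one of the trays. Origin: centre of its underside, 3 mm above the bench.
- tip_box: Blue pipette-tip box, 85 x 120 x 50 mm, loose on the bench; bystander. Origin: centre of its underside.
- timer: White bench timer, 75 x 60 x 18 mm, loose on the bench; bystander. Origin: centre of its underside.

How it is judged:
By the outcome, as a careful person would: the job done as asked, in the order asked, and still so for the second after the job is handed in, while the arm keeps its last pose, push and grip.
It also fails if it takes over 54 s, if anything falls off the work surface, if the arm or the gripper's body presses on something with over 40 N, if the wrist force passes 120 N, or if a joint passes its speed limit or range.

ROBOT

A 6-joint arm with a two-finger parallel gripper is mounted at the origin on the work surface. World frame = base frame: x ahead of the robot, y to its left, z up, the work surface at z = 0. Lengths are in m, angles in rad, forces in N, time in s.
With the tool pointing down it reaches from about 0.375 to 0.975 m from the base axis. Payload 3.8 kg.
Tool frame: the origin (TCP) lies midway between the tips of the shut fingers; the grasp point (between the pads) lies 19 mm behind it; x points along the fingers, z is the direction in which the jaws open and shut, and the axes are right-handed (so a half turn about x gives the same grasp; the last joint's range is limited). The gripper opens to 85 mm and grips with 20 to 120 N. Pads are 22 mm wide; open, the fingers measure 114 mm over their backs; the gripper's body (76 mm by 85 mm) begins 54 mm behind the grasp point. The pads swing forward as they close: fully open they stand 13 mm farther back than shut.
Start: joints at [-0.037, 0.264, 1.604, -0, 1.274, -0.037], TCP at [0.675, -0, 0.231] pointing down, gripper open.
Joint ranges: [-2.63, 2.63], [-0.94, 2.18], [0.31, 2.57], [-1.31, 4.45], [0, 2.66], [-2.55, 2.55]. Speed limits (rad/s): [2.57, 2.57, 3.14, 3.14, 3.14, 3.14].

INTERFACE

Orientations are given as a rotation vector (axis times angle).
In Python, from workcell import * gives the robot as it stands. The module is installed in compiled form; this text tells all that it offers.
- The arm moves only by the tool carry_out, never from a script. Its arguments are lists of equal length, an entry for each row: "offset": the shift along the tool's x, y, z in cm, a list of three; "delta_rot": the turn, a rotation vector about the tool's x, y, z in degrees, a list of three. A call has exactly 5 rows; each row shifts and turns the commanded pose from where the row before left it, along the tool's axes as they then stand; what a row does not reach is not made up. A row lasts 1/12 s, in which the tool goes at most 41.7 mm and 7.16 degrees, less where a joint would pass 70% of its speed; a pose out of reach is approached as far as the arm can. A call is refused whole if a number of a shift passes 4.17 or a number of a turn 7.16, either way. A call with a gripper value outside its range is refused whole. "fingers" is the opening, from -1 (shut) to 1 (fully open), set as the call begins (left out, the last holds). The fingers move at their own pace and stop on an object; "newtons" is the grip in N (left out, the last holds). Time passes only in rows, so rows that do not move let the fingers close, or fill a call up. It gives the time, the measured TCP pose, the force and the opening at its end, in the units of the state.
- read_state(): the state, without advancing time (a new reading comes with each control period).
- read_camera(name): name is "scene" or "side" or "wrist"; returns (picture, depth): 400x640x3 uint8, red, green, blue; 400x640 float32, m along the optical axis (not along the pixel's ray), 0 where there is no reading.
- get_calibration(name): a dict with "fx", "fy", "cx", "cy" (pixels), "distortion" ([k1, k2, p1, p2, k3] as OpenCV has them; the pictures are not rectified), "R" (3x3) and "t" (3): a world point X has camera coordinates R X + t; the wrist camera has in their place "mount" (4x4, takes a point from camera to tool coordinates, whose origin is the TCP and whose axes are the tool frame's). Camera axes: x right, y down, z forward; pixel columns grow to the right and rows downward; lengths in m; the calibration is good to about 2 mm. A picture is of the moment at which its call begins: read the wrist's pose just before it. get_calibration takes no time and is no camera call.
- finish_job(): hands the job in, once; it reports no verdict.
The state is a dict: "time": time; "q": joint angles; "joint_vel": joint speeds; "joint_torque": joint torques, N m; "tool_pos": TCP position; "tcp_rot": TCP orientation; "wrist_force": force on the tool from outside, world axes, zero at the start; "torque": the same for the moment, N m; "width": opening from 0.0 (shut) to 1.0 (fully open).
Only numpy, scipy, OpenCV 4.12 (cv2) and the standard library are available. Lean on these libraries where they do the work, as an engineer would, in place of code of your own. Each camera call takes 0.05 s, during which the arm holds its last target. There are 200 camera calls.

## Working session

There is one attempt and no reset: what is moved stays moved. The work goes in short steps, Python scripts to look and compute and a tool call to move; the robot and the scene stay as the last step left them, time stands still between calls to the robot, and variables do not carry over. Pictures are saved under pics/ and viewed, about 8 in all and at most 12, crops included, and the job is handed in when it is done.

Besides the shell and the picture viewer there is one more tool, called by a JSON object that holds its "name" and its "arguments". carry_out: Moves the arm, as the interface text tells. Its arguments: {"type":"object","properties":{"offset":{"type":"array"},"delta_rot":{"type":"array"},"fingers":{"type":"number"},"newtons":{"type":"number"}},"required":["offset","delta_rot"]}

```bash
mkdir -p pics
cat > h.py <<'E'
from workcell import *
import numpy as np, cv2
from scipy.spatial.transform import Rotation as Ro
def cam(n):
    s=read_state(); p,d=read_camera(n); c=get_calibration(n)
    if 'R' in c: R,t=np.array(c['R']),np.array(c['t'])
    else:
        T=np.eye(4);T[:3,:3]=Ro.from_rotvec(s['tcp_rot']).as_matrix();T[:3,3]=s['tool_pos']
        M=np.linalg.inv(T@np.array(c['mount']));R,t=M[:3,:3],M[:3,3]
    K=np.array([[c['fx'],0,c['cx']],[0,c['fy'],c['cy']],[0,0,1]])
    return p,d,K,np.array(c['distortion'],float),R,t
def cloud(d,K,D,R,t):
    v,u=np.mgrid[:400,:640]
    uv=cv2.undistortPoints(np.stack([u,v],-1).reshape(-1,1,2).astype(float),K,D).reshape(400,640,2)
    X=np.dstack([uv*d[...,None],d]); return (X-t)@R   # world
def save(p,n): cv2.imwrite('pics/'+n,p[...,::-1])
E
python3 - <<'E'
from h import *
for n in('scene','side'):
    c=cam(n); save(c[0],n+'1.png'); np.savez(n,*c); print(n,-c[4].T@c[5])
s=read_state();print(s)
E
```

```text
scene [ 1.01726872 -0.01838169  0.81047697]
side [0.22386005 0.60062463 0.51539308]
{'time': 0.1, 'q': array([-3.68947089e-02,  2.64662704e-01,  1.60521814e+00, -1.85209362e-05,
        1.27371114e+00, -3.69118349e-02]), 'joint_vel': array([ 0.00040853, -0.0031602 , -0.0029423 ,  0.00152512, -0.00211821,
       -0.000968  ]), 'joint_torque': array([ 2.96398039e-04, -5.16707003e+01, -3.68589377e+01,  1.30520286e-05,
        6.22219843e-03,  5.24967299e-05]), 'tool_pos': array([6.74347315e-01, 1.96519692e-05, 2.30107132e-01]), 'tcp_rot': array([2.63240064e-05, 1.57279495e+00, 6.17793202e-05]), 'wrist_force': array([-0.28759422, -0.13193141, -0.2127262 ]), 'torque': array([-0.00072573, -0.00108178,  0.0205231 ]), 'width': 1.0016752493024046}
```

View pics/scene1.png

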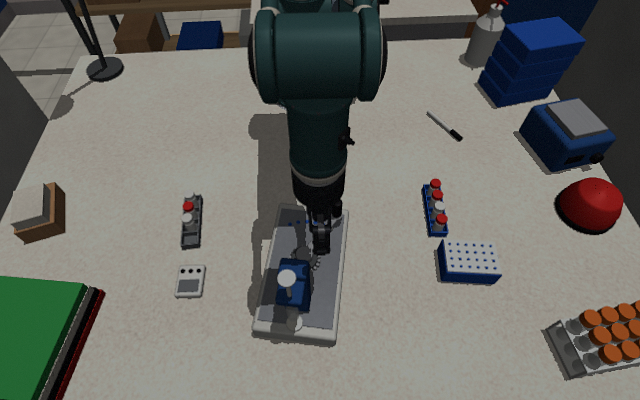

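View pics/side1.png

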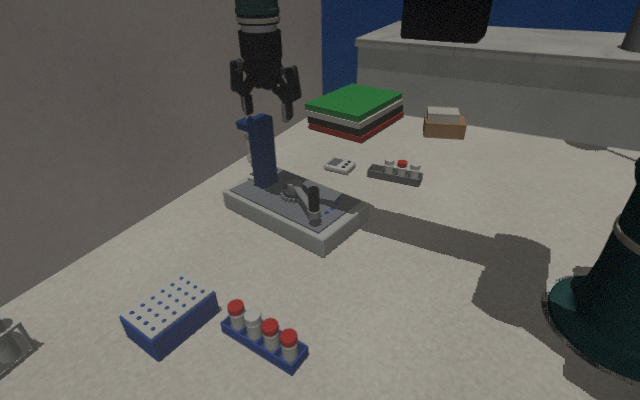

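The blue tray (scene image right, about (435,208); side image about (262,330)) holds red, white, red, red, so 3 red caps. The grey tray holds white, red, white. That adds up to all 4 red and 3 white vials, so the target is 3 clicks, q = 0.6. Next I'll measure the station and the knob.

Run:
```python
from h import *
P=[]
for n in('scene','side'):
    z=np.load(n+'.npz'); c=[z[f'arr_{i}'] for i in range(6)]
    X=cloud(*c[1:]); ok=(c[1]>0)&(abs(X[...,1])<.22)&(X[...,0]>.4)&(X[...,0]<1)
    b=X[ok]; col=c[0][ok].astype(int)
    base=b[(abs(b[:,2]-.054)<.006)]
    print(n,len(base),np.median(base[:,2]))
    r=cv2.minAreaRect(base[:,:2].astype(np.float32)*1000);print(r)
    P.append(base)
    dark=(col.max(1)<60)&(b[:,2]>.100)&(b[:,2]<.134)
    k=b[dark]; 
    if len(k): print('dark',len(k),np.median(k,0),k.min(0),k.max(0))
    bl=(col[:,2]>1.6*col[:,0])&(b[:,2]>.1)&(b[:,2]<.26); k=b[bl]; print('col',len(k),np.median(k,0),k.min(0),k.max(0))
a=np.vstack(P);print(cv2.minAreaRect(a[:,:2].astype(np.float32)*1000))
z=np.load('side.npz');im=z['arr_0'][140:260,210:380];cv2.imwrite('pics/c.png',cv2.resize(im,None,fx=4,fy=4,interpolation=2)[...,::-1])
```

```text
scene 6295 0.05260902831401335
((645.2989501953125, -29.03271484375), (168.2815399169922, 305.6020812988281), 78.94780731201172)
dark 146 [0.55796042 0.03964327 0.1177503 ] [ 0.54966867 -0.06475509  0.10010452] [0.78466301 0.05808059 0.1339165 ]
col 1158 [ 0.75370037 -0.04087151  0.2047825 ] [ 0.5491383  -0.07763369  0.10010452] [0.79360602 0.05669199 0.22254539]
side 4030 0.05470570738783795
((641.1082153320312, -30.410797119140625), (171.09939575195312, 311.7127685546875), 79.45641326904297)
dark 458 [ 0.71226    -0.02395546  0.1172158 ] [ 0.53211369 -0.06428317  0.10005082] [0.74748035 0.05906548 0.13397601]
col 432 [ 0.72995675 -0.02878759  0.20436881] [ 0.70882414 -0.06735394  0.10239099] [ 0.78475944 -0.01889541  0.22255454]
((641.7355346679688, -30.359375), (171.51219177246094, 312.5697021484375), 79.26325225830078)
```

View pics/c.png

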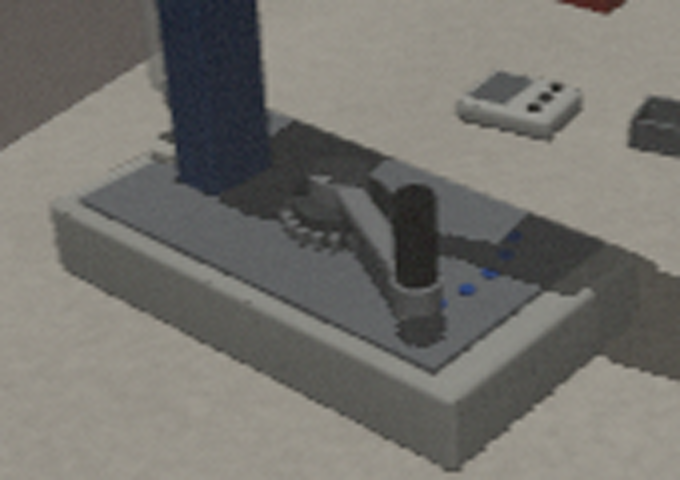

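Run:
```python
from h import *
from scipy.optimize import least_squares
yaw=np.deg2rad(-10.74)
o=np.array([.6418,-.0304])-.005*np.array([np.cos(yaw),np.sin(yaw)])
def knob(q,o=o,yaw=yaw):
    a=q-.5+yaw; return o-.12*np.array([np.cos(a),np.sin(a)])
print('o',o,'rest',knob(0),'goal',knob(.6))
A=[]
for n in('scene','side'):
    z=np.load(n+'.npz'); c=[z[f'arr_{i}'] for i in range(6)]
    X=cloud(*c[1:])[c[1]>0]
    k=X[(np.linalg.norm(X[:,:2]-knob(0),axis=1)<.03)&(X[:,2]>.095)&(X[:,2]<.134)]
    f=lambda p,k=k:np.linalg.norm(k[:,:2]-p,axis=1)-.011
    r=least_squares(f,knob(0),loss='soft_l1',f_scale=.002);print(n,len(k),r.x,np.std(f(r.x)))
    t=X[(np.linalg.norm(X[:,:2]-knob(0),axis=1)<.03)&(X[:,2]>.134)&(X[:,2]<.142)]
    print('top',len(t),(t[:,:2].min(0)+t[:,:2].max(0))/2 if len(t) else '',t[:,2].mean() if len(t) else '')
for q in (0,.05,.1,.15,.2,.3,.4,.5,.6): print(q,knob(q).round(4))
```

```text
o [ 0.63688759 -0.02946824] rest [0.54414346 0.04667982] goal [ 0.51734613 -0.0189878 ]
scene 99 [0.54682748 0.0479838 ] 0.000628253924798056
top 37 [0.55130086 0.04922787] 0.13742620348068368
side 193 [0.54426659 0.04590939] 0.0008562448231077776
top 69 [0.54342659 0.04765213] 0.13846956291472837
0 [0.5441 0.0467]
0.05 [0.5405 0.0419]
0.1 [0.537 0.037]
0.15 [0.5338 0.032 ]
0.2 [0.5309 0.0267]
0.3 [0.5258 0.0159]
0.4 [0.5218 0.0046]
0.5 [ 0.519  -0.0071]
0.6 [ 0.5173 -0.019 ]
```

{"name": "carry_out", "arguments": {"offset": [[0.5, 0.9, -2.6], [0.5, 0.9, -2.6], [0.5, 0.9, -2.6], [0.5, 0.9, -2.6], [0.5, 0.9, -2.6]], "delta_rot": [[0, 0, 0], [0, 0, 0], [0, 0, 0], [0, 0, 0], [0, 0, 0]], "fingers": 1, "newtons": 40}}

```text
time: 0.52
tool_pos: [0.5433, 0.0453, 0.2053]
tcp_rot: [0.0, 1.572, -0.0]
wrist_force: [-0.7, 0.0, 0.5]
width: 1.001
```

{"name": "carry_out", "arguments": {"offset": [[0, 0, 0], [0, 0, 0], [0, 0, 0], [0, 0, 0], [0, 0, 0]], "delta_rot": [[-5.06, 0, 0], [-5.06, 0, 0], [-5.06, 0, 0], [-5.06, 0, 0], [-5.06, 0, 0]]}}

```text
time: 0.93
tool_pos: [0.5444, 0.0451, 0.2058]
tcp_rot: [-0.35, 1.543, 0.35]
wrist_force: [-0.2, -0.3, -0.9]
width: 1.003
```

{"name": "carry_out", "arguments": {"offset": [[0, 0, 0], [0, 0, 0], [0, 0, 0], [0, 0, 0], [0, 0, 0]], "delta_rot": [[-5.06, 0, 0], [-5.06, 0, 0], [-5.06, 0, 0], [-5.06, 0, 0], [-5.06, 0, 0]]}}

```text
time: 1.35
tool_pos: [0.5445, 0.045, 0.2057]
tcp_rot: [-0.693, 1.458, 0.693]
wrist_force: [-0.4, 0.8, 0.4]
width: 1.002
```

```bash
cat > st.py <<'E'
from h import *
O=np.array([.6371,-.0293]);YAW=-.1874
def info(off=np.zeros(2)):
    s=read_state();R=Ro.from_rotvec(s['tcp_rot']).as_matrix();p=np.array(s['tool_pos']);g=p-.019*R[:,0]
    v=g[:2]-O; q=np.arctan2(-v[1],-v[0])+.5-YAW
    f=np.array(s['wrist_force']); tg=np.array([-v[1],v[0]])/np.hypot(*v)
    print('t %.2f tcp'%s['time'],p.round(4),'ax',R[:,0].round(3),'jaw ang %.1f'%np.rad2deg(np.arctan2(R[1,2],R[0,2])),
     'q %.3f r %.4f'%(q,np.hypot(*v)),'f',f.round(1),'ftan %.1f'%(f[:2]@tg),'w %.3f'%s['width'])
    return s,R,p
if __name__=='__main__':
    s,R,p=info()
    for z in(.101,): print('to knob(tool cm)',(R.T@(np.array([.5445,.0467,z])-p)*100).round(2))
E
python3 - <<'E'
from h import *
from st import info,np as _
c=cam('wrist');save(c[0],'w1.png');X=cloud(*c[1:])
from scipy.optimize import least_squares
k0=np.array([.5445,.0467])
ok=(c[1]>0)&(np.linalg.norm(X[...,:2]-k0,axis=2)<.025)
t=X[ok&(X[...,2]>.134)&(X[...,2]<.142)];print(len(t));
if len(t): print(cv2.minEnclosingCircle(t[:,:2].astype(np.float32)*1000),np.median(t,0))
E
python3 st.py
```

```text
571
((546.0986328125, 48.83351516723633), 10.838995933532715) [0.54527789 0.04938818 0.13803128]
t 1.40 tcp [0.5445 0.045  0.2057] ax [-0.001 -0.    -1.   ] jaw ang 51.1 q 0.011 r 0.1187 f [-0.8 -0.7 -0.2] ftan 1.0 w 0.999
to knob(tool cm) [10.47  0.1   0.14]
```

View pics/w1.png

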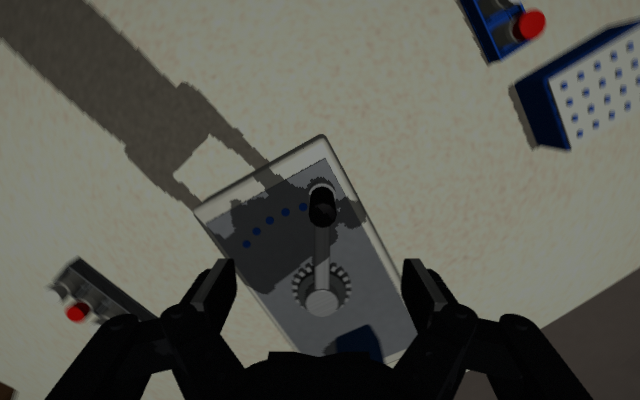

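The wrist view shows the knob at (320,205), centred between the fingers, with the dots on the forward side of it. I'll descend and close.

{"name": "carry_out", "arguments": {"offset": [[2.1, 0.02, 0.05], [2.1, 0.02, 0.05], [2.1, 0.02, 0.05], [2.1, 0.02, 0.05], [2.05, 0, 0.03]], "delta_rot": [[0, 0, 0], [0, 0, 0], [0, 0, 0], [0, 0, 0], [0, 0, 0]]}}

```text
time: 1.82
tool_pos: [0.5454, 0.0473, 0.1005]
tcp_rot: [-0.688, 1.46, 0.688]
wrist_force: [0.2, -0.1, -0.2]
width: 0.999
```

{"name": "carry_out", "arguments": {"offset": [[0, 0, 0], [0, 0, 0], [0, 0, 0], [0, 0, 0], [0, 0, 0]], "delta_rot": [[0, 0, 0], [0, 0, 0], [0, 0, 0], [0, 0, 0], [0, 0, 0]], "fingers": -1, "newtons": 40}}

```text
time: 2.23
tool_pos: [0.5472, 0.0473, 0.1035]
tcp_rot: [-0.69, 1.456, 0.688]
wrist_force: [0.2, 0.3, 0.3]
width: 0.298
```

{"name": "carry_out", "arguments": {"offset": [[0, 0, 0], [0, 0, 0], [0, 0, 0], [0, 0, 0], [0, 0, 0]], "delta_rot": [[0, 0, 0], [0, 0, 0], [0, 0, 0], [0, 0, 0], [0, 0, 0]]}}

```text
time: 2.65
tool_pos: [0.5469, 0.047, 0.1036]
tcp_rot: [-0.691, 1.457, 0.688]
wrist_force: [-1.6, -1.6, 5.7]
width: 0.246
```

```bash
python3 - <<'E'
from h import *
c=cam('side');save(c[0][100:300,200:440].repeat(3,0).repeat(3,1),'s2.png')
E
python3 st.py
```

```text
t 2.70 tcp [0.5469 0.047  0.1036] ax [ 0.002 -0.    -1.   ] jaw ang 50.6 q -0.014 r 0.1182 f [-1.6 -2.   5.8] ftan 2.6 w 0.241
to knob(tool cm) [ 0.26  0.16 -0.17]
```

View pics/s2.png

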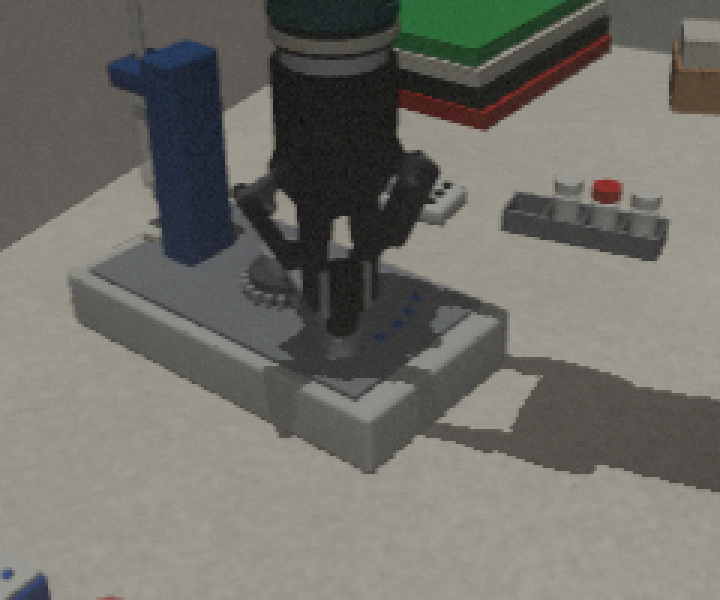

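Grip is firm: width 0.24 is about 21 mm, and the pads are on the knob. I'll swing in quarter clicks (0.05 rad, 6 mm) and read the force at each.

{"name": "carry_out", "arguments": {"offset": [[0, 0, -0.12], [0, 0, -0.12], [0, 0, -0.12], [0, 0, -0.12], [0, 0, -0.12]], "delta_rot": [[-0.573, 0, 0], [-0.573, 0, 0], [-0.573, 0, 0], [-0.573, 0, 0], [-0.573, 0, 0]]}}

```text
time: 3.12
tool_pos: [0.544, 0.0435, 0.1036]
tcp_rot: [-0.727, 1.441, 0.727]
wrist_force: [1.4, 5.0, 4.7]
width: 0.245
```

```bash
python3 st.py
```

```text
t 3.12 tcp [0.544  0.0435 0.1036] ax [ 0.004  0.002 -1.   ] jaw ang 53.4 q 0.025 r 0.1182 f [1.4 5.  4.7] ftan -4.8 w 0.245
to knob(tool cm) [0.26 0.16 0.29]
```

{"name": "carry_out", "arguments": {"offset": [[0, 0, -0.12], [0, 0, -0.12], [0, 0, -0.12], [0, 0, -0.12], [0, 0, -0.12]], "delta_rot": [[-0.573, 0, 0], [-0.573, 0, 0], [-0.573, 0, 0], [-0.573, 0, 0], [-0.573, 0, 0]]}}

```text
time: 3.53
tool_pos: [0.5405, 0.0386, 0.1036]
tcp_rot: [-0.766, 1.427, 0.765]
wrist_force: [0.8, 3.5, 6.4]
width: 0.249
```

```bash
python3 st.py
```

```text
t 3.53 tcp [0.5405 0.0386 0.1036] ax [ 0.004  0.002 -1.   ] jaw ang 56.3 q 0.075 r 0.1181 f [0.8 3.5 6.4] ftan -3.3 w 0.249
to knob(tool cm) [0.27 0.12 0.89]
```

{"name": "carry_out", "arguments": {"offset": [[0, 0, -0.12], [0, 0, -0.12], [0, 0, -0.12], [0, 0, -0.12], [0, 0, -0.12]], "delta_rot": [[-0.573, 0, 0], [-0.573, 0, 0], [-0.573, 0, 0], [-0.573, 0, 0], [-0.573, 0, 0]]}}

```text
time: 3.95
tool_pos: [0.5369, 0.0331, 0.1036]
tcp_rot: [-0.805, 1.413, 0.804]
wrist_force: [-1.1, 1.1, 7.4]
width: 0.245
```

```bash
python3 st.py
```

```text
t 3.95 tcp [0.5369 0.0331 0.1036] ax [ 0.003  0.001 -1.   ] jaw ang 59.2 q 0.131 r 0.1181 f [-1.1  1.1  7.4] ftan -0.4 w 0.245
to knob(tool cm) [0.26 0.05 1.56]
```

{"name": "carry_out", "arguments": {"offset": [[0, 0, -0.12], [0, 0, -0.12], [0, 0, -0.12], [0, 0, -0.12], [0, 0, -0.12]], "delta_rot": [[-0.573, 0, 0], [-0.573, 0, 0], [-0.573, 0, 0], [-0.573, 0, 0], [-0.573, 0, 0]]}}

```text
time: 4.37
tool_pos: [0.534, 0.028, 0.1036]
tcp_rot: [-0.843, 1.397, 0.842]
wrist_force: [0.4, 3.0, 7.3]
width: 0.245
```

```bash
python3 st.py
```

```text
t 4.37 tcp [0.534  0.028  0.1036] ax [ 0.004  0.001 -1.   ] jaw ang 62.1 q 0.181 r 0.1180 f [0.4 3.  7.3] ftan -2.8 w 0.245
to knob(tool cm) [ 0.27 -0.05  2.15]
```

The click wave is clear: about 5 N, then 3, then a minimum of 0.4 N, then back up to 2.8 N at stop 1. I'll continue through clicks 2 and 3.

{"name": "carry_out", "arguments": {"offset": [[0, 0, -0.12], [0, 0, -0.12], [0, 0, -0.12], [0, 0, -0.12], [0, 0, -0.12]], "delta_rot": [[-0.573, 0, 0], [-0.573, 0, 0], [-0.573, 0, 0], [-0.573, 0, 0], [-0.573, 0, 0]]}}

```text
time: 4.78
tool_pos: [0.5315, 0.0231, 0.1036]
tcp_rot: [-0.881, 1.381, 0.88]
wrist_force: [0.9, 5.1, 6.0]
width: 0.247
```

```bash
python3 st.py
```

```text
t 4.78 tcp [0.5315 0.0231 0.1036] ax [ 0.004  0.002 -1.   ] jaw ang 64.9 q 0.228 r 0.1179 f [0.9 5.1 6. ] ftan -5.0 w 0.247
to knob(tool cm) [ 0.27 -0.17  2.69]
```

{"name": "carry_out", "arguments": {"offset": [[0, 0, -0.12], [0, 0, -0.12], [0, 0, -0.12], [0, 0, -0.12], [0, 0, -0.12]], "delta_rot": [[-0.573, 0, 0], [-0.573, 0, 0], [-0.573, 0, 0], [-0.573, 0, 0], [-0.573, 0, 0]]}}

```text
time: 5.2
tool_pos: [0.529, 0.0176, 0.1036]
tcp_rot: [-0.919, 1.364, 0.918]
wrist_force: [-0.1, 4.5, 6.4]
width: 0.246
```

```bash
python3 st.py
```

```text
t 5.20 tcp [0.529  0.0176 0.1036] ax [ 0.004  0.002 -1.   ] jaw ang 67.8 q 0.279 r 0.1179 f [-0.1  4.5  6.4] ftan -4.1 w 0.246
to knob(tool cm) [ 0.27 -0.33  3.28]
```

{"name": "carry_out", "arguments": {"offset": [[0, 0, -0.12], [0, 0, -0.12], [0, 0, -0.12], [0, 0, -0.12], [0, 0, -0.12]], "delta_rot": [[-0.573, 0, 0], [-0.573, 0, 0], [-0.573, 0, 0], [-0.573, 0, 0], [-0.573, 0, 0]]}}

```text
time: 5.62
tool_pos: [0.5266, 0.0114, 0.1036]
tcp_rot: [-0.958, 1.347, 0.956]
wrist_force: [-1.3, 2.7, 8.3]
width: 0.244
```

```bash
python3 st.py
```

```text
t 5.62 tcp [0.5266 0.0114 0.1036] ax [ 0.003  0.001 -1.   ] jaw ang 70.7 q 0.335 r 0.1178 f [-1.3  2.7  8.3] ftan -2.0 w 0.244
to knob(tool cm) [ 0.27 -0.52  3.92]
```

{"name": "carry_out", "arguments": {"offset": [[0, 0, -0.12], [0, 0, -0.12], [0, 0, -0.12], [0, 0, -0.12], [0, 0, -0.12]], "delta_rot": [[-0.573, 0, 0], [-0.573, 0, 0], [-0.573, 0, 0], [-0.573, 0, 0], [-0.573, 0, 0]]}}

```text
time: 6.03
tool_pos: [0.5247, 0.0059, 0.1036]
tcp_rot: [-0.995, 1.328, 0.993]
wrist_force: [-0.5, 3.8, 7.7]
width: 0.245
```

```bash
python3 st.py
```

```text
t 6.03 tcp [0.5247 0.0059 0.1036] ax [ 0.003  0.001 -1.   ] jaw ang 73.5 q 0.385 r 0.1178 f [-0.5  3.8  7.7] ftan -3.5 w 0.245
to knob(tool cm) [ 0.27 -0.73  4.48]
```

{"name": "carry_out", "arguments": {"offset": [[0, 0, -0.12], [0, 0, -0.12], [0, 0, -0.12], [0, 0, -0.12], [0, 0, -0.12]], "delta_rot": [[-0.573, 0, 0], [-0.573, 0, 0], [-0.573, 0, 0], [-0.573, 0, 0], [-0.573, 0, 0]]}}

```text
time: 6.45
tool_pos: [0.5233, 0.0006, 0.1036]
tcp_rot: [-1.032, 1.308, 1.031]
wrist_force: [-0.0, 5.6, 6.9]
width: 0.248
```

```bash
python3 st.py
```

```text
t 6.45 tcp [0.5233 0.0006 0.1036] ax [ 0.004  0.002 -1.   ] jaw ang 76.4 q 0.431 r 0.1177 f [-0.   5.6  6.9] ftan -5.4 w 0.248
to knob(tool cm) [ 0.28 -0.98  4.98]
```

{"name": "carry_out", "arguments": {"offset": [[0, 0, -0.12], [0, 0, -0.12], [0, 0, -0.12], [0, 0, -0.12], [0, 0, -0.12]], "delta_rot": [[-0.573, 0, 0], [-0.573, 0, 0], [-0.573, 0, 0], [-0.573, 0, 0], [-0.573, 0, 0]]}}

```text
time: 6.87
tool_pos: [0.5219, -0.0053, 0.1036]
tcp_rot: [-1.07, 1.288, 1.069]
wrist_force: [-0.2, 3.8, 7.4]
width: 0.244
```

```bash
python3 st.py
```

```text
t 6.87 tcp [ 0.5219 -0.0053  0.1036] ax [ 0.004  0.002 -1.   ] jaw ang 79.2 q 0.483 r 0.1177 f [-0.2  3.8  7.4] ftan -3.7 w 0.244
to knob(tool cm) [ 0.28 -1.24  5.53]
```

{"name": "carry_out", "arguments": {"offset": [[0, 0, -0.12], [0, 0, -0.12], [0, 0, -0.12], [0, 0, -0.12], [0, 0, -0.12]], "delta_rot": [[-0.573, 0, 0], [-0.573, 0, 0], [-0.573, 0, 0], [-0.573, 0, 0], [-0.573, 0, 0]]}}

```text
time: 7.28
tool_pos: [0.5208, -0.0118, 0.1036]
tcp_rot: [-1.108, 1.268, 1.106]
wrist_force: [-0.7, 1.8, 8.3]
width: 0.25
```

```bash
python3 st.py
```

```text
t 7.28 tcp [ 0.5208 -0.0118  0.1036] ax [ 0.003  0.001 -1.   ] jaw ang 82.1 q 0.538 r 0.1177 f [-0.7  1.8  8.3] ftan -1.7 w 0.250
to knob(tool cm) [ 0.27 -1.55  6.12]
```

Third minimum felt at q ≈ 0.55, once the 0.014 rad offset is added. The last quarter goes in slightly short steps.

{"name": "carry_out", "arguments": {"offset": [[0, 0, -0.12], [0, 0, -0.12], [0, 0, -0.12], [0, 0, -0.1], [0, 0, -0.09]], "delta_rot": [[-0.573, 0, 0], [-0.573, 0, 0], [-0.573, 0, 0], [-0.5, 0, 0], [-0.4, 0, 0]]}}

```text
time: 7.7
tool_pos: [0.5201, -0.0171, 0.1036]
tcp_rot: [-1.142, 1.248, 1.14]
wrist_force: [-0.3, 3.2, 8.1]
width: 0.244
```

{"name": "carry_out", "arguments": {"offset": [[0, 0, 0], [0, 0, 0], [0, 0, 0], [0, 0, 0], [0, 0, 0]], "delta_rot": [[0, 0, 0], [0, 0, 0], [0, 0, 0], [0, 0, 0], [0, 0, 0]]}}

```text
time: 8.12
tool_pos: [0.5201, -0.0171, 0.1036]
tcp_rot: [-1.142, 1.248, 1.139]
wrist_force: [-1.1, 4.1, 7.8]
width: 0.247
```

```bash
python3 st.py
python3 - <<'E'
import numpy as np
from h import *
from scipy.optimize import least_squares
P=np.array([[.5469,.047],[.544,.0435],[.5405,.0386],[.5369,.0331],[.534,.028],[.5315,.0231],[.529,.0176],[.5266,.0114],[.5247,.0059],[.5233,.0006],[.5219,-.0053],[.5208,-.0118]])
P=np.vstack([P,read_state()['tool_pos'][:2]])
r=least_squares(lambda c:np.linalg.norm(P-c,axis=1)-.12,[.637,-.029]);c=r.x
v=P-c;a=np.arctan2(-v[:,1],-v[:,0]);print(c,np.abs(r.fun).max(),(a-a[0]).round(3))
c=cam('wrist');save(c[0],'w2.png')
c=cam('side');save(c[0][100:300,200:440].repeat(3,0).repeat(3,1),'s3.png')
E
```

```text
t 8.12 tcp [ 0.5201 -0.0171  0.1036] ax [ 0.003  0.001 -1.   ] jaw ang 84.7 q 0.584 r 0.1177 f [-1.1  4.1  7.8] ftan -4.0 w 0.247
to knob(tool cm) [ 0.27 -1.84  6.58]
[ 0.63951119 -0.02919199] 7.481130891028032e-05 [0.    0.038 0.088 0.143 0.192 0.238 0.288 0.343 0.392 0.437 0.488 0.543
 0.588]
```

View pics/s3.png

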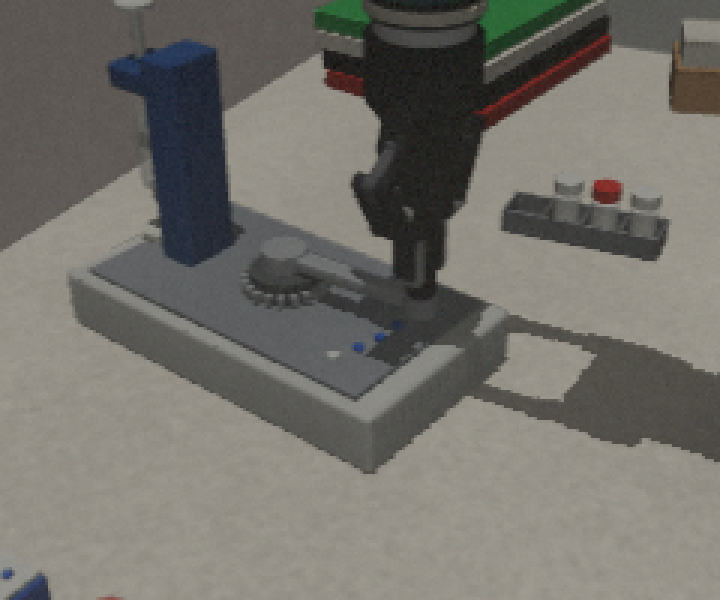

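View pics/w2.png

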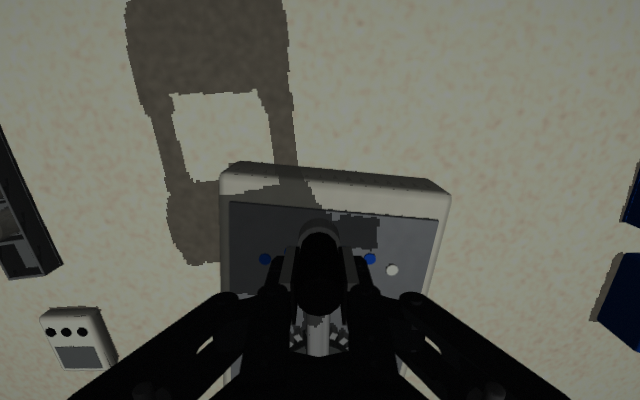

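Run:
```python
import numpy as np
from scipy.optimize import least_squares
q=np.array([.038,.088,.143,.192,.238,.288,.343,.392,.437,.488,.543,.588])
f=np.array([4.8,3.3,.4,2.8,5.0,4.1,2.0,3.5,5.4,3.7,1.7,3.7])
r=least_squares(lambda p:p[0]+q/1.1+p[1]*np.sin(2*np.pi*(q+p[2])/.2)-f,[4,2,0])
print(r.x,r.fun.round(2))
from h import *
im=read_camera('scene')[0][190:350,240:360];save(cv2.resize(im,None,fx=5,fy=5,interpolation=2)[:600],'sc3.png')
# project lever-end expected vs dots in side view
c=get_calibration('side');K=np.array([[c['fx'],0,c['cx']],[0,c['fy'],c['cy']],[0,0,1]])
for n in range(6):
    a=.2*n-.5-.1874;k=np.array([.638,-.0293])-.12*np.array([np.cos(a),np.sin(a)])
    pr=cv2.projectPoints(np.array([[*k,.054],[*k,.088]]),cv2.Rodrigues(np.array(c['R']))[0],np.array(c['t']),K,np.array(c['distortion'],float))[0][:,0]
    print(n,((pr-[200,100])*3).round())
```

```text
[3.04816297 1.90869955 0.00671529] [ 0.17  0.14  0.87  0.35  0.15 -0.47 -0.55 -0.17 -0.08  0.11 -0.07 -0.43]
0 [[341. 371.]
 [340. 330.]]
1 [[372. 361.]
 [372. 320.]]
2 [[398. 349.]
 [398. 308.]]
3 [[419. 334.]
 [419. 293.]]
4 [[432. 317.]
 [433. 277.]]
5 [[440. 300.]
 [441. 261.]]
```

The checks agree on click 3:
- **Travel:** the arc fitted to the tool positions gives 0.588 rad.
- **Force:** the phase of the click wave gives about 0.595 rad.
- **Side view:** the lever end is at column 418, against 419 predicted for stop 3.

The knob is still held, so I'm handing in.

```bash
python3 -c "
from st import *
info(); print(finish_job())"
```

```text
t 8.27 tcp [ 0.5201 -0.0171  0.1036] ax [ 0.003  0.001 -1.   ] jaw ang 84.7 q 0.584 r 0.1176 f [-1.3  2.8  8.2] ftan -2.7 w 0.244
the job is handed in; nothing more can be done
None
```

I counted three red-capped vials in the blue tray, so I swung the click lever forward three clicks. I handed the job in at 8.3 s with the gripper still holding the knob there at 40 N. The interface gives no verdict.

- **Count:** both camera views show red, red, white, red in the blue tray. The grey tray has white, red, white, which accounts for all seven vials.
- **Clicks:** I felt exactly three click waves, with force minima at 0.143, 0.343 and 0.543 rad of measured travel.
- **Lever position:** the fitted arc puts the final turn at 0.588 rad and the force phase at about 0.595, against 0.6 for stop 3. It sits slightly short of the stop, not past it. In the side view the lever end is at column 418, where stop 3 should be at 419.
- **Disagreements:** the push felt at the stops was about 1 N lower than stated. My first camera-based estimate of the station's position was about 2.5 mm off the fitted arc. A steady upward force of about 8 N on the wrist stayed throughout the grip. My quick look at the dots alone was ambiguous between stops 3 and 4, so I relied on the projection and the travel instead.
- **Other objects:** the arm went only to the knob. I saw nothing disturbed in the later pictures, but I did not re-check every vial.

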